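Put the pH tester back into its foam cutout

TASK

The pH experiment is over: put the tester with the square white head back into the T-shaped cutout of the foam kit tray, display up and turned so that its head lies in the wide end, and let go of it lying flat and fully home. Set it in rather than dropping it from above, and leave the tester with the round head and the small dropper bottle in front of the racks where they are.

Things in the scene. Friction and masses are not known exactly. Their poses are not given: they have to be found in the camera images.
- ph_tester_mid (a point): Loose pH tester, 180 mm long, 120 g: teal barrel (28 wide, 30 high) and at one end a square-cornered white head (48 long, 66 wide, 28 high) with display on top. Point: middle of its length, 15 mm above its underside, on the barrel at the centre of mass (grip here). x points along the barrel to the head, z up. From it the barrel spans x -90 to 42 mm, the head 42 to 90.
- recess (a point): T-shaped cutout, yellow floor, in the fixed tray. Point: where the tester's middle point lies when home, 15 mm above the cutout's floor, 21 mm above the table. x points to the wide end (for the head), z up. Narrow part 46 mm wide, x -99 to 33 mm; wide end 84 mm, x 33 to 99. Grey-floored finger notches, as deep, at x -28 to 28 reach 62 mm to either side: fingers can open there.
- tray: Dark grey foam kit tray, fixed, 244 mm (x) by 164 mm (y); origin under its centre, on the table, axes as the cutout's. Foam top 20 mm above the table, rim 21; cutout 14 mm deep. Four capped vials stand up 8 mm from the foam at x -83 and -52, y +-54 mm.
- round_tester_mid (a point): Another loose tester, to be left alone: the same teal barrel, but a round white head 80 mm in diameter, 28 mm high. Point: on the barrel's centre line, 15 mm above its underside; x points to the head, whose centre is at x = 66 mm; the barrel reaches to x = -90 mm.
- dropper_mid (a point): Loose dark dropper bottle with black cap and red bulb, standing between the testers and the test-tube racks, 34 mm in diameter, 86 mm high, to be left alone. Point: on its axis, half-way up.
There are look-alikes about, which are no part of the job. Leave any green or red look-alike of the part that bears ph_tester_mid alone.

How it is judged:
By the outcome, as a careful person would: the job done as asked, in the order asked, and still so for the second after the job is handed in, with the robot touching nothing.
It also fails if it takes over 38 s, if anything falls off the work surface, if the arm or the gripper's body presses on something with over 40 N, if the wrist force passes 120 N, or if a joint passes its speed limit or range.

ROBOT

A 6-joint arm with a two-finger parallel gripper is mounted at the origin on the work surface. World frame = base frame: x ahead of the robot, y to its left, z up, the work surface at z = 0. Lengths are in mm, angles in rad, forces in N, time in s.
With the tool pointing down it reaches from about 325 to 875 mm from the base axis. Payload 4.4 kg.
Tool frame: the origin (TCP) lies at the very end of the fingers, on their centre line; the grasp point (between the pads) lies 19 mm behind it (env.grip_depth is the z of the grasp point in the tool frame, in mm); z points along the fingers, y is the direction in which the jaws open and shut (so a half turn about z gives the same grasp; the last joint's range is limited). The gripper opens to 85 mm and grips with 20 to 120 N. Pads are 22 mm wide; open, the fingers measure 114 mm over their backs; the gripper's body (76 mm by 85 mm) begins 54 mm behind the grasp point. The pads swing forward as they close: fully open they stand 13 mm farther back than shut.
Start: joints at [-0.15, 0.207, 1.542, -0, 1.393, -0.15], TCP at [575.002, -0.012, 231.282] pointing down, gripper open.
Joint ranges: [-2.73, 2.73], [-0.86, 2.22], [0.23, 2.46], [-1.11, 4.25], [0.08, 2.63], [-2.82, 2.82]. Speed limits (rad/s): [2.79, 2.79, 3.14, 3.14, 3.14, 3.14].

INTERFACE

Orientations are given as a unit quaternion [x, y, z, w].
In Python, from cell import env, get_state, capture, camera_model, spot_in gives the robot as it stands. The module is installed in compiled form; this text tells all that it offers. Calls block until the motion is done:
- env.goto(position, orientation): joint-space move of the TCP to a pose.
- env.move_l(position, ori=None, rate=150, until_force=None): straight line of the TCP; ori=None keeps the orientation; rate is the mean speed in mm/s. With until_force (N) it stops when the force on the tool has changed by that much, and returns True; else False.
- env.move_j(angles): joint-space move.
- env.open_jaws() and env.grasp(f_grip=None): open the fingers fully, or close them until they stop; f_grip is the grip in N (None keeps the last).
- env.pause(seconds).
- env.ik(position, orientation): joint angles nearest the present ones, or None.
- get_state(): the state.
- capture(name): name is "scene" or "side" or "wrist"; returns the picture (400x640x3 uint8, blue, green, red); there is no depth.
- camera_model(name): a dict with "fx", "fy", "cx", "cy" (pixels), "extrinsics" (4x4, takes a point from camera to world coordinates). Camera axes: x right, y down, z forward; pixel columns grow to the right and rows downward; lengths in mm; the calibration is good to about 2 mm. A picture is of the moment at which its call begins: read the wrist's pose just before it. camera_model takes no time and is no camera call; for the wrist camera it gives the pose at the moment of the call.
A pose or a line that the arm cannot do raises env.IKError and nothing moves.
- env.job_done(): hands the job in, once; it reports no verdict.
Trained networks look in the newest picture that a camera, given by its name, has taken for a name from the list of things; names that differ only in an ending like _2 or _b are one class to them, and where a whole thing is asked for, a point or a joint stands for the part that bears it (a point fixed in the world has none). Each returns a list of dicts, best first, with "conf" (0 to 1); they miss things now and then, are a little off and sometimes report something else, mostly with a low value. They report only what shows in the picture. A call takes as long as a camera call. They do not tell look-alikes from the thing itself.
- spot_in(name, camera): "extent" ([left, top, right, bottom] as shares, 0 to 1, of the picture: columns of its width, rows of its height, round what is visible of it).
The state is a dict: "time_s": time; "joints": joint angles; "qvel": joint speeds; "tau": joint torques, N m; "tool_pos": TCP position; "orientation": TCP orientation; "wrist_force": force on the tool from outside, world axes, zero at the start; "moment": the same for the moment, N m; "gripper_width": opening from 0.0 (shut) to 1.0 (fully open).
Only numpy, scipy, OpenCV 4.12 (cv2) and the standard library are available. Lean on these libraries where they do the work, as an engineer would, in place of code of your own. Each camera call takes 0.05 s, during which the arm holds its last target.

## Working session

There is one attempt and no reset: what is moved stays moved. The work goes in short steps, each a Python script; the robot and the scene stay as the last script left them, time stands still between calls to the robot, and variables do not carry over. Pictures are saved under pics/ and viewed, and the job is handed in when it is done.

```bash
mkdir -p pics
cat > h.py <<'E'
import numpy as np, cv2
from cell import env, get_state, capture, camera_model, spot_in
def px2w(cam,u,v,z,m=None):
    m=m or camera_model(cam); T=np.array(m["extrinsics"])
    d=T[:3,:3]@np.array([(u-m["cx"])/m["fx"],(v-m["cy"])/m["fy"],1]); o=T[:3,3]
    return o+d*(z-o[2])/d[2]
def w2px(cam,p,m=None):
    m=m or camera_model(cam); T=np.linalg.inv(np.array(m["extrinsics"]))
    q=T[:3,:3]@np.array(p)+T[:3,3]
    return np.array([m["fx"]*q[0]/q[2]+m["cx"],m["fy"]*q[1]/q[2]+m["cy"]])
E
python3 - <<'E'
from h import *
for c in ["scene","side","wrist"]:
    im=capture(c); cv2.imwrite(f"pics/{c}0.png",im)
    print(c,np.round(np.array(camera_model(c)["extrinsics"]),2).tolist(), camera_model(c)["fx"])
    for n in ["ph_tester_mid","recess","tray","round_tester_mid","dropper_mid"]:
        for r in spot_in(n,c): print(n,round(r["conf"],2),np.round(np.array(r["extent"])*[640,400,640,400]))
print(get_state())
E
```

```text
scene [[-0.85, 0.29, -0.44, 1020.8], [0.53, 0.44, -0.72, 616.1], [-0.01, -0.85, -0.53, 631.96], [0.0, 0.0, 0.0, 1.0]] 371.92356958102124
ph_tester_mid 0.96 [268. 240. 335. 286.]
ph_tester_mid 0.87 [329. 173. 384. 189.]
ph_tester_mid 0.82 [299. 152. 317. 162.]
ph_tester_mid 0.79 [266. 186. 324. 204.]
recess 0.6 [354. 240. 486. 328.]
tray 0.77 [355. 245. 486. 321.]
round_tester_mid 0.89 [317. 200. 386. 229.]
dropper_mid 0.7 [243. 206. 260. 232.]
side [[0.9, -0.24, 0.35, 126.81], [-0.43, -0.49, 0.76, -1065.77], [-0.01, -0.84, -0.55, 740.18], [0.0, 0.0, 0.0, 1.0]] 394.944314566029
ph_tester_mid 0.67 [253. 298. 337. 349.]
ph_tester_mid 0.64 [309. 226. 372. 251.]
ph_tester_mid 0.64 [230. 240. 299. 265.]
ph_tester_mid 0.61 [314. 169. 361. 195.]
recess 0.79 [233. 150. 306. 188.]
tray 0.66 [232. 153. 307. 186.]
round_tester_mid 0.71 [255. 202. 324. 223.]
dropper_mid 0.5 [376. 188. 386. 212.]
wrist [[1.0, -0.0, -0.0, 574.41], [-0.0, -0.96, -0.29, 73.95], [-0.0, 0.29, -0.96, 373.51], [0.0, 0.0, 0.0, 1.0]] 291.18767696570194
ph_tester_mid 0.91 [349. 158. 498. 223.]
ph_tester_mid 0.58 [255. 330. 291. 352.]
recess 0.56 [134.   0. 369. 100.]
tray 0.77 [134.   0. 368.  99.]
round_tester_mid 0.78 [171. 234. 318. 302.]
{'time_s': 0.9, 'joints': array([-1.50516709e-01,  2.06580587e-01,  1.54148218e+00, -6.69294326e-05,
        1.39349036e+00, -1.50481568e-01]), 'qvel': array([-4.97751873e-04,  7.12382409e-04, -1.54845307e-03, -6.78025203e-04,
        5.55493967e-05,  1.13336101e-04]), 'tau': array([-1.26479877e-04, -3.83045375e+01, -2.91975081e+01, -1.99198098e-04,
        8.12676481e-04, -5.74179808e-06]), 'tool_pos': array([ 5.75011640e+02, -4.37442456e-02,  2.31301176e+02]), 'orientation': array([ 7.07115032e-01,  7.07098530e-01, -1.48002379e-05,  3.54479559e-05]), 'wrist_force': array([ 0.68958365, -1.06239086, -0.05833317]), 'moment': array([-0.03229297, -0.01142247, -0.03251606]), 'gripper_width': 0.9984815278567772}
```

View pics/scene0.png

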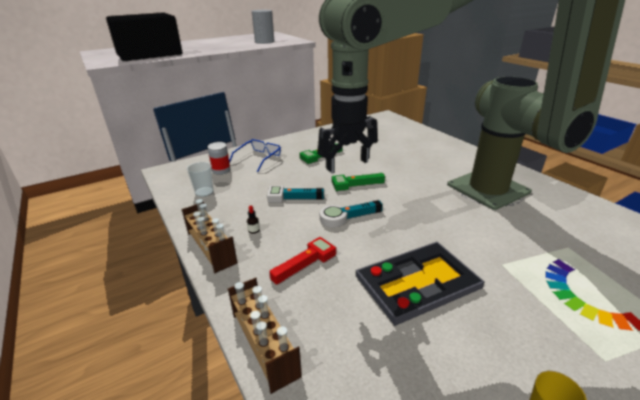

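View pics/wrist0.png

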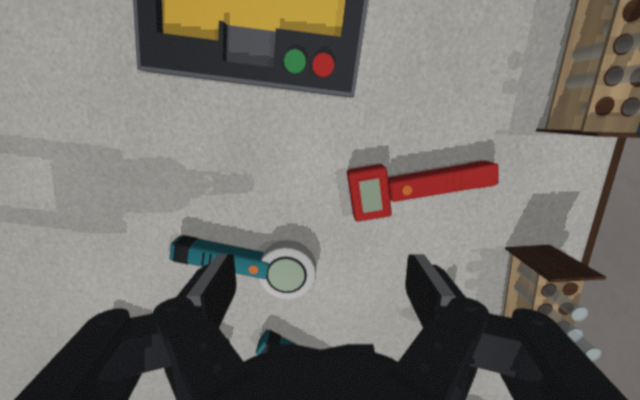

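View pics/side0.png

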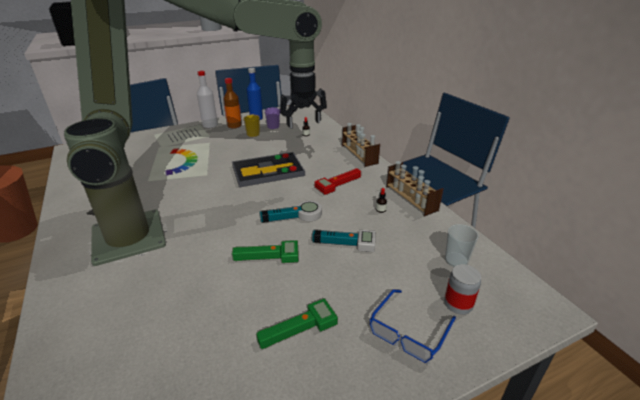

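Candidates for the tester in the scene picture:
- (295,195): teal with a square white head, which fits the description.
- (350,215): teal with a round head.
- (358,181) and (308,157): green look-alikes.
- (303,262): a red look-alike.

I'll confirm in an enlarged crop and compute rough positions.

Run:
```python
from h import *
a=cv2.imread("pics/scene0.png")[170:240,230:400]; b=cv2.imread("pics/side0.png")[190:275,220:390]
a=cv2.resize(a,None,fx=4,fy=4,interpolation=3);b=cv2.resize(b,(680,310),interpolation=3)
cv2.imwrite("pics/crop0.png",np.vstack([a,b]))
for c,l in [("scene",[(276,194),(322,195),(335,215),(380,208),(253,220),(307,254)]),("side",[(366,241),(314,237),(308,211),(262,215)])]:
    for u,v in l: print(c,u,v,px2w(c,u,v,15).round())
im=cv2.imread("pics/wrist0.png")
for u,v in [(138,68),(353,95),(286,272),(180,248)]: print(px2w("wrist",u,v,20).round())
```

```text
scene 276 194 [ 616. -334.   15.]
scene 322 195 [ 496. -247.   15.]
scene 335 215 [ 523. -131.   15.]
scene 380 208 [390. -88.  15.]
scene 253 220 [ 735. -239.   15.]
scene 307 254 [679. -25.  15.]
side 366 241 [ 612. -341.   15.]
side 314 237 [ 487. -261.   15.]
side 308 211 [ 524. -137.   15.]
side 262 215 [387. -93.  15.]
[372. 123.  20.]
[612.  94.  20.]
[ 527. -133.   20.]
[387. -97.  20.]
```

View pics/crop0.png

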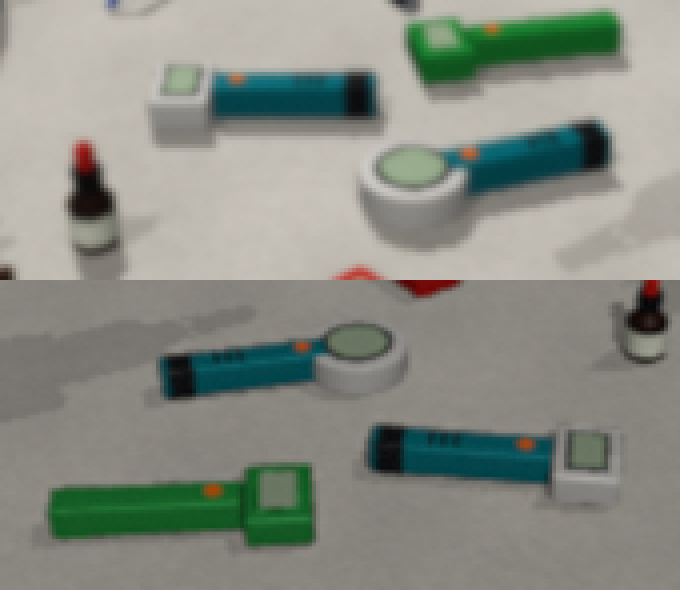

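The crop confirms it: in the scene picture the tester is at (295,195), teal with a square white head and display up. Next I take close wrist views of the tray and then of the tester.

Run:
```python
from h import *
import pickle
q=[.70710678,.70710678,0,0]
D={}
for n,p in [("tray",[502,160,200]),("tester",[555,-330,200])]:
    env.goto(p,q); m=camera_model("wrist"); im=capture("wrist"); cv2.imwrite(f"pics/w_{n}.png",im); D[n]=m
    for k in (["tray","recess"] if n=="tray" else ["ph_tester_mid"]):
        for r in spot_in(k,"wrist"): print(k,round(r["conf"],2),np.round(np.array(r["extent"])*[640,400,640,400]))
    s=get_state(); print(s["time_s"],s["tool_pos"].round(1))
pickle.dump(D,open("m.pkl","wb"))
```

```text
tray 0.61 [204.  60. 445. 235.]
recess 0.8 [210.  61. 445. 236.]
1.7917 [503.5 158.6 200.7]
ph_tester_mid 0.87 [ 71. 304. 152. 331.]
ph_tester_mid 0.76 [ 25.  73. 212. 179.]
ph_tester_mid 0.72 [248. 100. 403. 219.]
3.6833 [ 555.6 -328.6  200.1]
```

```bash
python3 -c "
import cv2
for n in ['tray','tester']:
    cv2.imwrite(f'pics/w_{n}_b.png',cv2.resize(cv2.imread(f'pics/w_{n}.png'),(800,500),interpolation=3))"
```

```text
(no output)
```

View pics/w_tray.png

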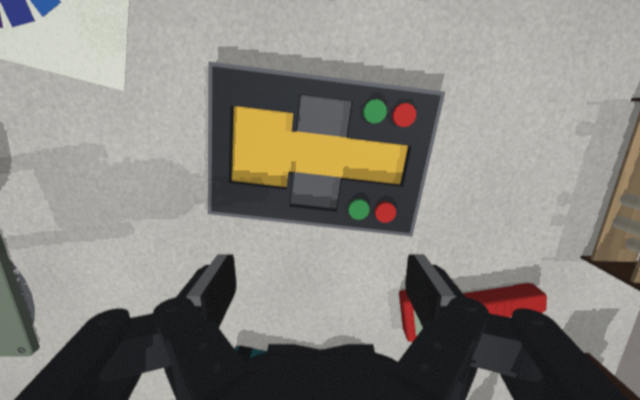

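View pics/w_tester.png

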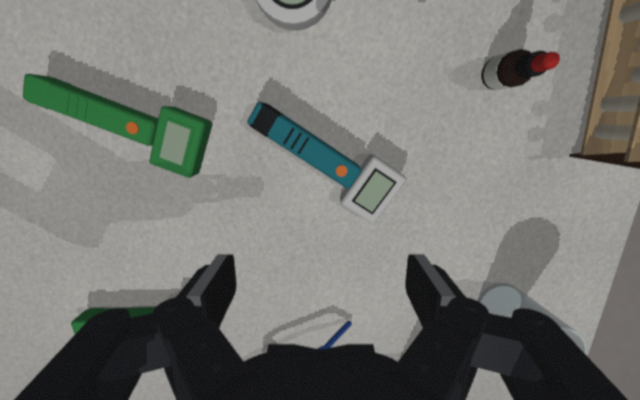

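```bash
cat > fit.py <<'E'
from h import *
import pickle
from scipy.optimize import minimize
D=pickle.load(open("m.pkl","rb"))
def box(x0,x1,y0,y1,z0,z1): return np.array([[x,y,z] for x in(x0,x1) for y in(y0,y1) for z in(z0,z1)],float)
S=8
def render(m,boxes,p,shape=(400,640)):
    im=np.zeros(shape,np.uint8); c,s=np.cos(p[2]),np.sin(p[2]); R=np.array([[c,-s,0],[s,c,0],[0,0,1]])
    for b in boxes:
        pts=np.array([w2px(0,R@v+[p[0],p[1],0],m) for v in b])
        h=cv2.convexHull(pts.astype(np.float32))
        cv2.fillPoly(im,[np.round(h*256).astype(np.int32)],255,cv2.LINE_AA,8)
    return im
def fit(m,boxes,mask,p0):
    mask=mask.astype(float)/255
    f=lambda p:np.abs(render(m,boxes,[p[0],p[1],p[2]/100])/255.-mask).sum()
    p0=np.array([p0[0],p0[1],p0[2]*100])
    best=None
    for d in (15,5,2):
        r=minimize(f,p0,method="Nelder-Mead",options=dict(initial_simplex=p0+np.vstack([np.zeros(3),d*np.eye(3)]),xatol=.02,fatol=.1)); p0=r.x
    return [r.x[0],r.x[1],r.x[2]/100],r.fun,mask.sum()
T=[box(-90,42,-14,14,0,30),box(42,90,-33,33,0,28)]
TR=[box(-122,122,-82,82,0,21)]
def big(mk,seed):
    n,l=cv2.connectedComponents(mk); return ((l==l[seed[1],seed[0]])*255).astype(np.uint8)
E
cat > f1.py <<'E'
from fit import *
im=cv2.imread("pics/w_tester.png"); b,g,r=[im[...,i].astype(int) for i in range(3)]
hsv=cv2.cvtColor(im,cv2.COLOR_BGR2HSV)
for (u,v) in [(265,118),(320,158),(355,185),(362,203),(300,200),(375,185),(390,200)]: print((u,v),im[v,u],hsv[v,u])
im=cv2.imread("pics/w_tray.png")
for (u,v) in [(215,100),(211,100),(190,100),(200,190),(230,200),(260,150),(320,115),(430,100),(300,55)]: print((u,v),im[v,u])
E
python3 f1.py
python3 -c "
import cv2,numpy as np
a=cv2.imread('pics/w_tester.png')[90:230,235:415]; cv2.imwrite('pics/ct.png',cv2.resize(a,None,fx=4,fy=4,interpolation=0))"
```

```text
(265, 118) [33 30 30] [120  23  33]
(320, 158) [104  96  35] [ 93 169 104]
(355, 185) [148 149 149] [ 30   2 149]
(362, 203) [123 140 127] [ 53  31 140]
(300, 200) [157 161 162] [ 24   8 162]
(375, 185) [125 143 129] [ 53  32 143]
(390, 200) [153 155 156] [ 20   5 156]
(215, 100) [52 50 47]
(211, 100) [98 90 90]
(190, 100) [178 182 182]
(200, 190) [157 162 163]
(230, 200) [50 46 44]
(260, 150) [ 69 176 215]
(320, 115) [100  97  94]
(430, 100) [63 59 57]
(300, 55) [140 144 144]
```

View pics/ct.png

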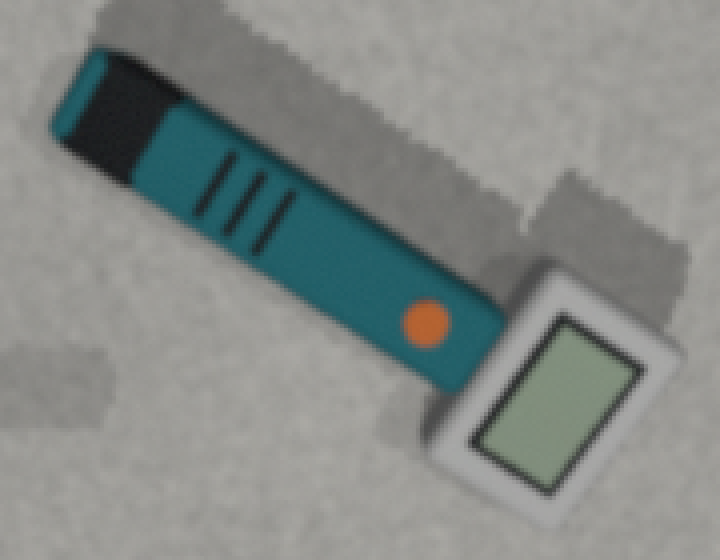

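The crop shows the tester with its tail at about (255,115), its head at about (375,190), display up. The barrel stands out well from the table, so I fit a silhouette to it.

```bash
cat > f2.py <<'E'
from fit import *
import fit
# tester
im=cv2.imread("pics/w_tester.png").astype(int); mx=im.max(2);mn=im.min(2)
mk=(((mx-mn)>35)|(mx<85)).astype(np.uint8)*255
mk=cv2.morphologyEx(mk,cv2.MORPH_CLOSE,np.ones((5,5)))
roi=np.zeros_like(mk); cv2.fillPoly(roi,[np.array([(240,115),(258,90),(375,155),(350,192)])],255)
mk&=roi; mk=big(mk,(320,158))
full=fit.render
def vis(m,b,p):
    a=full(m,T[:1],p); h=full(m,T[1:],p); return np.where(h>a*0+128,0,a).astype(np.uint8)
fit.render=vis
p,e,n=fit.fit(D["tester"],T,mk,[548,-285,-0.55]); print("tester",np.round(p,3),np.degrees(p[2]).round(1),e,n)
fit.render=full
o=cv2.imread("pics/w_tester.png")
for bx in T: 
    c,_=cv2.findContours((full(D["tester"],[bx],p)>127).astype(np.uint8),0,1); cv2.drawContours(o,c,-1,(0,0,255),1)
a=cv2.resize(o[80:230,230:420],None,fx=4,fy=4,interpolation=0)
# tray
im=cv2.imread("pics/w_tray.png").astype(int)
mk=(im.max(2)<118).astype(np.uint8)*255; mk[242:]=0
mk=big(mk,(220,100)); h=cv2.convexHull(cv2.findNonZero(mk)); mk[:]=0; cv2.fillPoly(mk,[h],255)
q,e,n=fit.fit(D["tray"],TR,mk,[502,190,np.radians(173)]); print("tray",np.round(q,3),np.degrees(q[2]).round(1),e,n)
R=lambda v:w2px(0,[q[0]+np.cos(q[2])*v[0]-np.sin(q[2])*v[1],q[1]+np.sin(q[2])*v[0]+np.cos(q[2])*v[1],v[2]],D["tray"])
o=cv2.imread("pics/w_tray.png")
c,_=cv2.findContours((full(D["tray"],TR,q)>127).astype(np.uint8),0,1); cv2.drawContours(o,c,-1,(0,0,255),1)
for dx in (-10,0,10):
  for z,col in ((6,(255,0,255)),(20,(255,255,0))):
    t=np.array([R((x+dx,y,z)) for x,y in [(99,42),(99,-42),(33,-42),(33,-23),(-99,-23),(-99,23),(33,23),(33,42)]])
    if dx==0: cv2.polylines(o,[np.round(t*16).astype(int)],True,col,1,cv2.LINE_AA,4)
for x,y in [(-83,54),(-52,54),(-83,-54),(-52,-54)]: cv2.circle(o,tuple(int(k) for k in R((x,y,28))),2,(255,255,255),-1)
b=cv2.resize(o[50:250,195:455],None,fx=3,fy=3,interpolation=0)
cv2.imwrite("pics/fit_t.png",a);cv2.imwrite("pics/fit_r.png",b)
E
python3 f2.py
```

```text
tester [ 563.752 -303.      -0.581] -33.3 454.94509803921574 3265.0
tray [500.551 188.234   3.026] 173.4 827.0117647058823 33098.0
```

View pics/fit_t.png

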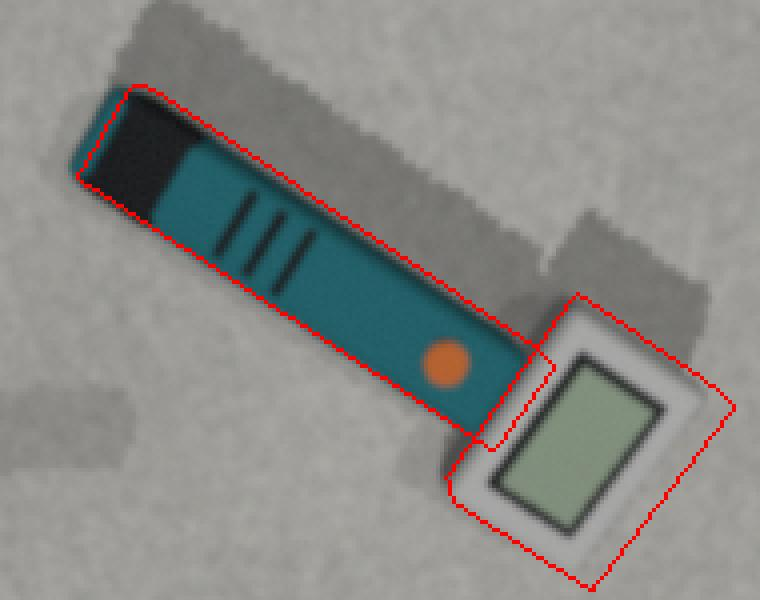

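View pics/fit_r.png

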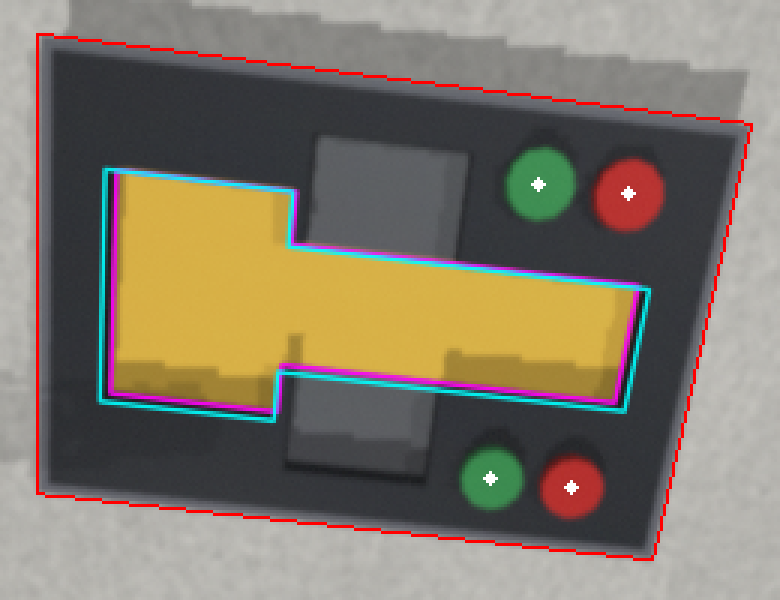

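The tray fit is tight: rim, cutout and vials all coincide. The tester's tail was cut off by my region of interest, so I refit it with a wider one.

```bash
sed -i 's/(240,115),(258,90),(375,155),(350,192)/(235,120),(256,85),(385,160),(350,205)/' f2.py; python3 f2.py
```

```text
tester [ 563.089 -304.232   -0.587] -33.7 398.035294117647 3382.0
tray [500.551 188.234   3.026] 173.4 827.0117647058823 33098.0
```

View pics/fit_t.png

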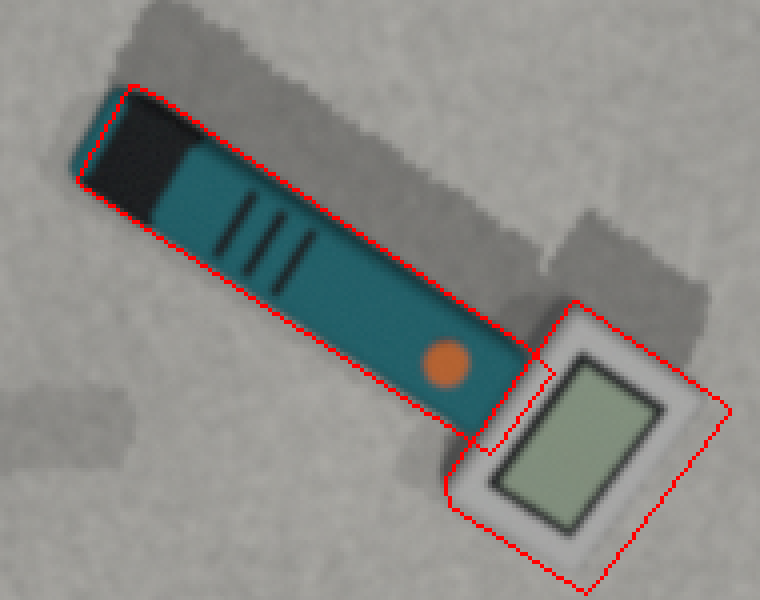

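```bash
cat >> f2.py <<'E'
im=cv2.imread("pics/w_tester.png").astype(int); mx=im.max(2);mn=im.min(2)
mk=(((mx-mn)>35)|(mx<85)).astype(np.uint8)*255
mk=cv2.morphologyEx(mk,cv2.MORPH_CLOSE,np.ones((5,5)))
mk&=roi; mk=big(mk,(320,158)); print(cv2.boundingRect(mk))
fit.render=vis
for d in (0,4,8,12):
    s=[p[0]-d*.83,p[1]+d*.55,p[2]]
    print(d,fit.fit(D["tester"],T,mk,s)[:2], np.abs(vis(D["tester"],T,s)/255.-mk/255.).sum())
a=cv2.cvtColor(mk,cv2.COLOR_GRAY2BGR)
cv2.imwrite("pics/mk.png",cv2.resize(a[80:230,230:420],None,fx=4,fy=4,interpolation=0))
E
python3 f2.py
```

```text
tester [ 563.089 -304.232   -0.587] -33.7 398.035294117647 3382.0
tray [500.551 188.234   3.026] 173.4 827.0117647058823 33098.0
(248, 102, 124, 97)
0 ([np.float64(563.0866780626259), np.float64(-304.2289191372866), np.float64(-0.5873399516333051)], np.float64(398.01960784313724)) 398.035294117647
4 ([np.float64(562.7585917978447), np.float64(-304.0170891967638), np.float64(-0.5813248694594751)], np.float64(405.60392156862747)) 586.243137254902
8 ([np.float64(563.2319699866138), np.float64(-303.2244407199535), np.float64(-0.5717171500085824)], np.float64(383.70588235294116)) 802.5176470588236
12 ([np.float64(563.1105027311744), np.float64(-303.95612089549394), np.float64(-0.582674380216488)], np.float64(402.15294117647056)) 1022.6392156862745
```

View pics/mk.png

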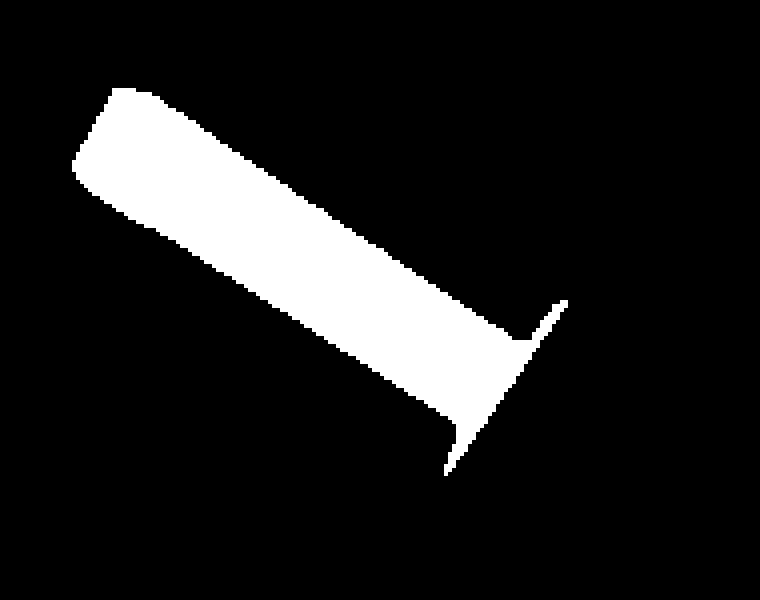

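```bash
cat > f3.py <<'E'
from fit import *
import fit
im=cv2.imread("pics/w_tester.png").astype(int); mx=im.max(2);mn=im.min(2)
mk=(((mx-mn)>35)).astype(np.uint8)*255
roi=np.zeros_like(mk); cv2.fillPoly(roi,[np.array([(235,120),(256,85),(385,160),(350,205)])],255)
mk&=roi; blk=((mx<70)*255).astype(np.uint8)&roi; blk[:,325:]=0
mk=cv2.morphologyEx(mk|blk,cv2.MORPH_CLOSE,np.ones((5,5))); mk=big(mk,(320,158))
mk=cv2.morphologyEx(mk,cv2.MORPH_OPEN,np.ones((7,7)))
full=fit.render
def vis(m,b,p):
    a=full(m,T[:1],p); h=full(m,[box(42,90,-33,33,0,28)],p); return np.where(h>128,0,a).astype(np.uint8)
fit.render=vis
for d in (0,6,12):
    r=fit.fit(D["tester"],T,mk,[563-d*.83,-303+d*.55,-.58]); print(r)
p=r[0]
o=cv2.imread("pics/w_tester.png")
for bx in T:
    c,_=cv2.findContours((full(D["tester"],[bx],p)>127).astype(np.uint8),0,1); cv2.drawContours(o,c,-1,(0,0,255),1)
cv2.imwrite("pics/fit_t2.png",cv2.resize(o[80:230,230:420],None,fx=4,fy=4,interpolation=0))
E
python3 f3.py
```

```text
([np.float64(562.3121365495892), np.float64(-303.03026749291814), np.float64(-0.581607460483018)], np.float64(449.2627450980392), np.float64(3159.0))
([np.float64(562.1051301879091), np.float64(-303.5749365854556), np.float64(-0.5639027090621019)], np.float64(476.0980392156863), np.float64(3159.0))
([np.float64(562.9776432269805), np.float64(-302.7993770680996), np.float64(-0.5548644876848136)], np.float64(464.85490196078433), np.float64(3159.0))
```

View pics/fit_t2.png

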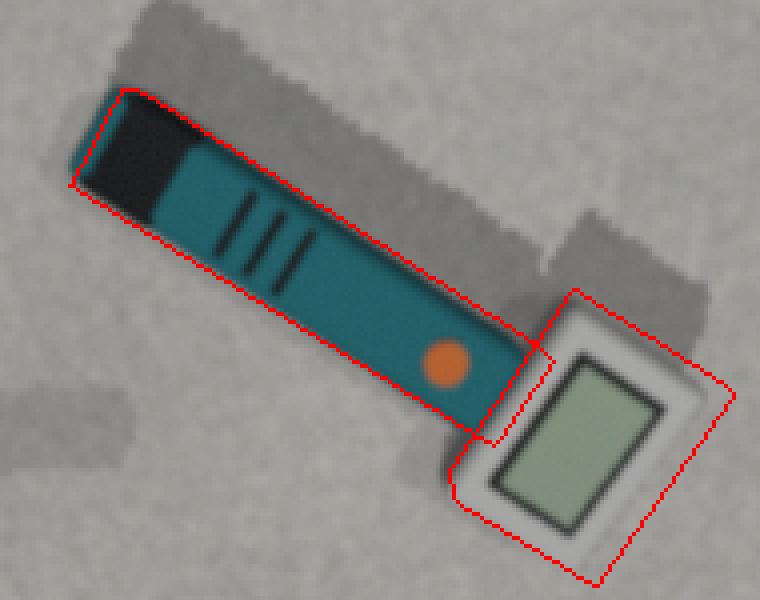

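Fit centre after correcting with the tail end and display centre: about (560,-301.5), yaw -33.4°. The cutout has 9 mm of play, so that is good enough. I grasp now and recheck in hand.

```bash
cat >> h.py <<'E'
from scipy.spatial.transform import Rotation as Ro
def Q(th):
    c,s=np.cos(th),np.sin(th)
    return Ro.from_matrix(np.array([[-s,c,0],[c,s,0],[0,0,-1]])).as_quat()
E
python3 - <<'E'
from h import *
q=Q(-0.583+np.pi/2-np.pi)
env.goto([560,-301.5,110],q)
m=camera_model("wrist"); cv2.imwrite("pics/above.png",capture("wrist"))
s=get_state(); print(s["time_s"],s["tool_pos"].round(1),s["joints"].round(2))
E
```

```text
5.6333 [ 560.2 -301.6  110.3] [-0.63  0.45  1.49  0.    1.2   1.52]
```

View pics/above.png

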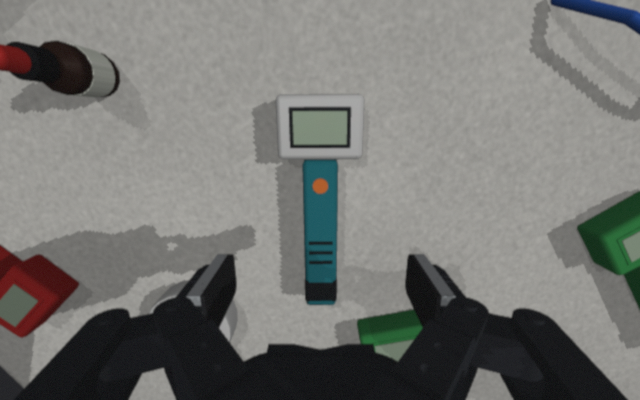

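The wrist view shows the tester aligned with the jaw centre line: head at (320,127), tail at (320,300). A green look-alike's head is at (390,325). I'll check its clearance and the tester's position along its axis.

Run:
```python
from h import *
for u,v,z in [(320,96,28),(320,158,28),(320,302,28),(278,127,26),(364,127,26),(304,230,25),(337,230,25),(320,127,28),(362,322,28),(420,315,28)]:
    w=px2w("wrist",u,v,z)-[560,-301.5,0]; c,s=np.cos(-.583),np.sin(-.583)
    print(u,v,(c*w[0]+s*w[1]).round(1),(-s*w[0]+c*w[1]).round(1))
```

```text
320 96 87.1 -0.6
320 158 42.2 -0.6
320 302 -87.3 -0.5
278 127 65.2 31.1
364 127 65.2 -33.7
304 230 -18.7 12.9
337 230 -18.7 -14.8
320 127 65.3 -0.6
362 322 -108.9 -39.2
420 315 -101.2 -91.9
```

The position is confirmed to about 1 mm, and the green look-alike is over 100 mm back along the axis. Grasping.

Run:
```python
from h import *
q=Q(-0.583-np.pi/2)
print(env.move_l([560,-302,4],q,rate=100,until_force=15)); print(get_state()["tool_pos"].round(1))
env.grasp(40); s=get_state(); print(s["gripper_width"],s["tool_pos"].round(1),s["wrist_force"].round(1))
env.move_l([560,-302,150],rate=150)
s=get_state(); print(s["time_s"],s["gripper_width"],s["wrist_force"].round(1),s["moment"].round(2))
cv2.imwrite("pics/held.png",np.vstack([cv2.resize(capture("wrist"),(480,300)),cv2.resize(capture("side")[100:300,150:470],(480,300))]))
```

```text
False
[ 560.8 -302.6    5. ]
0.3206861081728347 [ 560.3 -302.3    4.4] [ 0.7 -0.9  2.1]
8.5333 0.3159982138899883 [-0.6 -0.  -1.6] [-0.03  0.04 -0.01]
```

View pics/held.png

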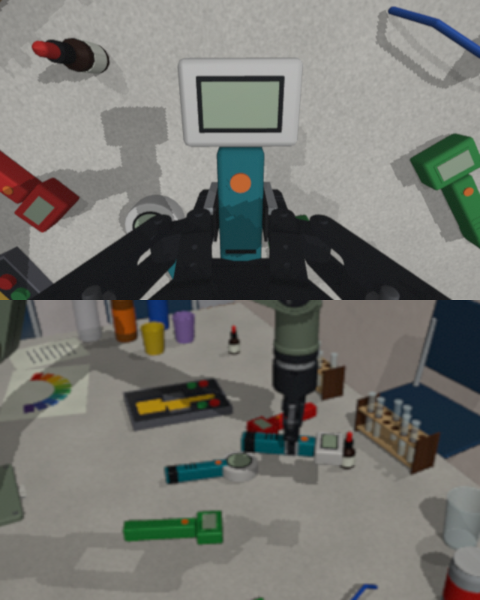

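The tester is held level, with the head forward. Moving over the tray and checking before lowering.

Run:
```python
from h import *
q=Q(3.026-np.pi/2)
env.goto([500.5,188.2,150],q)
env.move_l([500.5,188.2,60],rate=150)
s=get_state(); print(s["time_s"],s["tool_pos"].round(1),s["joints"].round(2),s["gripper_width"])
w=capture("wrist"); cv2.imwrite("pics/hover.png",w)
sc=capture("scene")[190:350,310:510]; si=capture("side")[120:220,190:350]
cv2.imwrite("pics/hover2.png",np.hstack([cv2.resize(sc,(400,320)),cv2.resize(si,(400,320))]))
Tm=np.array([[np.cos(3.026),-np.sin(3.026)],[np.sin(3.026),np.cos(3.026)]])
zt=s["tool_pos"][2]-4.4+28
for u,v in [(320,0)]: pass
np.save("hov.npy",np.array(camera_model("wrist")["extrinsics"]))
```

```text
11.75 [501.3 188.3  60.7] [ 0.2   0.33  1.78  0.    1.03 -1.26] 0.31611875822771335
```

View pics/hover.png

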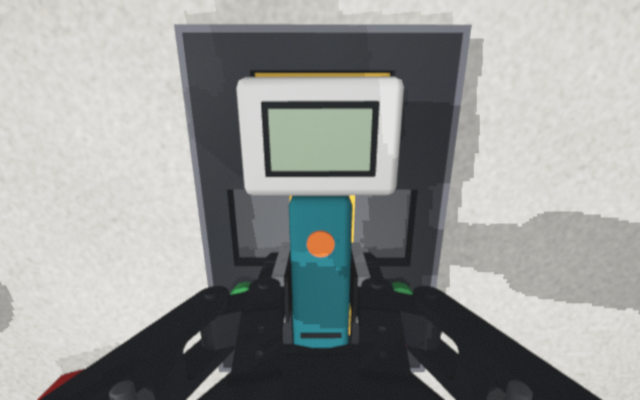

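View pics/hover2.png

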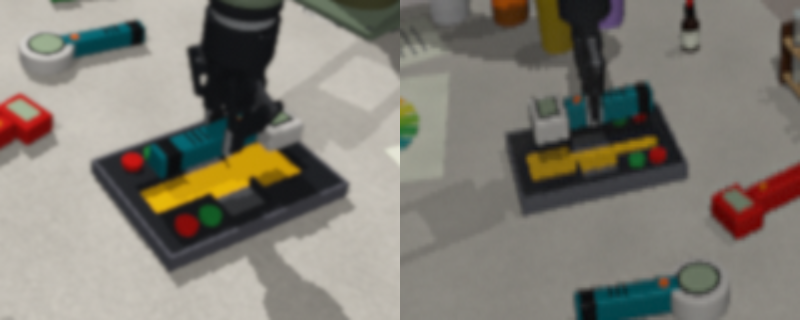

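The wrist view shows the head (320,135) centred over the wide end, whose edge is at row 71. Measuring the offset:

Run:
```python
from h import *
def loc(u,v,z):
    w=px2w("wrist",u,v,z)-[500.5,188.2,0]; c,s=np.cos(3.026),np.sin(3.026)
    return (c*w[0]+s*w[1]).round(1),(-s*w[0]+c*w[1]).round(1)
zt=60.7-4.4+28
for n,u,v,z in [("head end(90)",320,77,zt),("head back(42)",320,194,zt-2),("headL",238,120,zt-4),("headR",403,120,zt-4),("display c",320,140,zt),
 ("cut L end corner(99,42)",252,71,20),("cut R end corner",394,71,20),("tray L(122,82)",176,25,21),("tray R",470,25,21),("notchL 62",230,190,20),("notchR",416,190,20),("barrel L",290,250,zt),("barrel R",350,250,zt)]:
    print(n,loc(u,v,z))
```

```text
head end(90) (np.float64(87.3), np.float64(0.6))
head back(42) (np.float64(40.9), np.float64(0.6))
headL (np.float64(71.6), np.float64(34.0))
headR (np.float64(71.6), np.float64(-33.2))
display c (np.float64(63.9), np.float64(0.6))
cut L end corner(99,42) (np.float64(97.4), np.float64(39.9))
cut R end corner (np.float64(97.4), np.float64(-42.3))
tray L(122,82) (np.float64(120.6), np.float64(79.9))
tray R (np.float64(120.6), np.float64(-82.3))
notchL 62 (np.float64(26.4), np.float64(59.1))
notchR (np.float64(26.3), np.float64(-61.9))
barrel L (np.float64(15.3), np.float64(14.2))
barrel R (np.float64(15.2), np.float64(-12.9))
```

All margins are fine. I apply a 1.5 mm sideways correction and lower the tester.

Run:
```python
from h import *
X,Y=500.7,189.7
env.move_l([X,Y,30],rate=80); env.pause(0.2)
s=get_state(); print(s["tool_pos"].round(1),s["wrist_force"].round(1))
print(env.move_l([X,Y,13.5],rate=40,until_force=6)); s=get_state(); print(s["tool_pos"].round(1),s["wrist_force"].round(1))
r=env.move_l([X,Y,8.5],rate=12,until_force=5); env.pause(.3); s=get_state(); print(r,s["time_s"],s["tool_pos"].round(1),s["wrist_force"].round(1))
cv2.imwrite("pics/down.png",capture("wrist"))
sc=capture("scene")[190:350,310:510]; si=capture("side")[120:220,190:350]
cv2.imwrite("pics/down2.png",np.hstack([cv2.resize(sc,(400,320)),cv2.resize(si,(400,320))]))
```

```text
[501.2 189.8  30.4] [-0.4 -0.3 -2.3]
False
[500.4 189.6  13.1] [-0.   0.2 -1.1]
True 13.8417 [501.2 189.8  10.4] [0.5 0.2 6. ]
```

View pics/down.png

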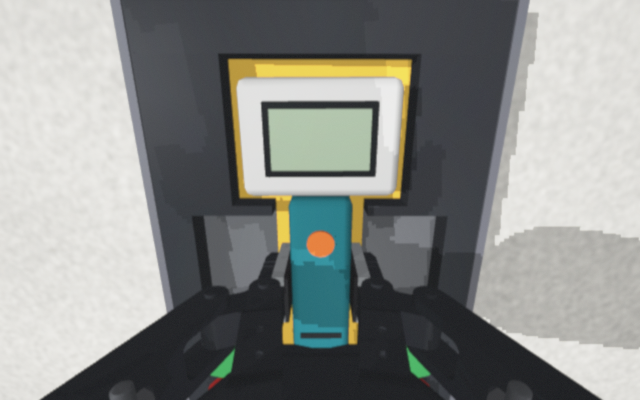

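View pics/down2.png

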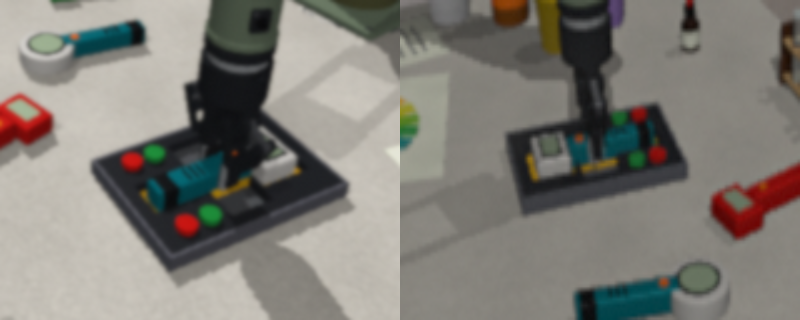

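The tester touched down at TCP z = 10.4, exactly the expected height. The gaps around the head are even, so I release, rise and check.

Run:
```python
from h import *
env.open_jaws(); s=get_state(); print(s["gripper_width"],s["wrist_force"].round(1))
env.move_l([500.7,189.7,60],rate=80); env.move_l([500.7,189.7,200],rate=200)
env.goto([502,150,220],Q(0)); env.pause(.3)
s=get_state(); print(s["time_s"],s["tool_pos"].round(1))
w=capture("wrist"); cv2.imwrite("pics/fin.png",w)
np.save("fin.npy",np.array(camera_model("wrist")["extrinsics"]))
a=capture("scene"); b=capture("side")
cv2.imwrite("pics/fin2.png",np.vstack([cv2.resize(a[140:340,200:520],(480,300)),cv2.resize(b[120:320,170:490],(480,300))]))
def loc(u,v,z): 
    w=px2w("wrist",u,v,z)-[500.7,189.2,0]; c,s=np.cos(3.026),np.sin(3.026)
    return (c*w[0]+s*w[1]).round(1),(-s*w[0]+c*w[1]).round(1)
```

```text
0.9997888043717944 [-0.1 -0.  -0.2]
17.775 [501.9 150.1 219.9]
```

View pics/fin.png

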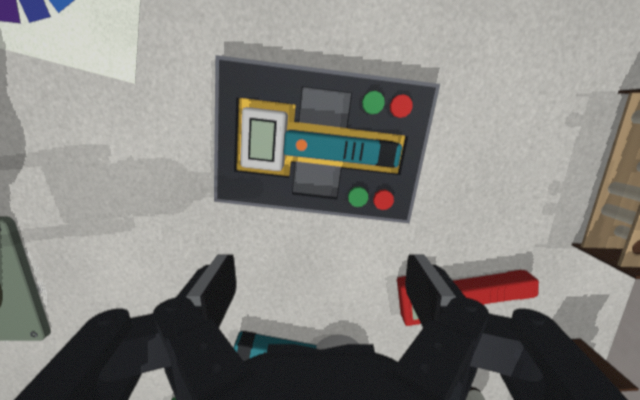

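View pics/fin2.png

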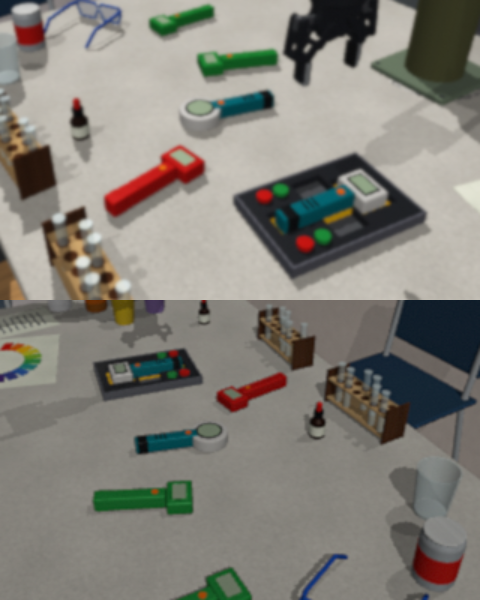

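The tester lies flat in the T cutout, with its head in the wide end at (263,140) and its display up. The round tester and the dropper bottle look undisturbed, and the arm is clear of everything.

Run:
```python
from h import *
env.job_done(); print(get_state()["time_s"])
```

```text
the job is handed in; nothing more can be done
the job is handed in; nothing more can be done
```

The square-headed tester is back in the tray's T-shaped cutout, lying flat with its display up and its head in the wide end. I handed the job in at about 18 s of the 38 s allowed.

- **Placing:** I gripped it at mid-barrel and lowered it until it touched the cutout floor. Contact came at the expected height (TCP z = 10.4 mm) with about 6 N. Then I let go, and the arm moved clear.
- **Last pictures:** The wrist, scene and side views show it seated with a gap all round the head and barrel. The round-headed tester, the dropper bottle and the green and red look-alikes appear where they were; I judged that by eye and did not measure it.
- **Disagreements:** My first outline fit of the tester was about 3 mm off along its length, and a closer wrist picture corrected it before the grasp. Above the tray, the wrist picture put the cutout about 1.5 mm sideways from the first estimate, and I corrected that before lowering.

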